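Set the paint pots in the sample stand and hold the swatch board up to the camera

TASK

Get the paint samples ready for filming: drop the two loose paint pots into the holes that fit them in the wooden sample stand, wide pot in the wide hole and slim pot in the slim hole, each standing right down on the bottom. Then lift the taller swatch board out of its slot and hold it up still in front of the camera, upright, painted face squarely towards the lens, the middle of the painted face level with and centred on the lens, about 15 cm from it. Finish while holding it there in the gripper, and do not touch the camera or tripod or disturb the shorter board and the other things on the table.

Things in the scene. Friction and masses are not known exactly. Their poses are not given: they have to be found in the camera images.
- stand: Fixed light wooden block, 200 (its x) by 180 (y) by 35 mm high; origin under its centre on the table, z up; yaw within 0.35 rad. In its top: two round holes at x = -65 mm (nearer the robot), y = +47 and -47 mm; two slots at x = +20 and +70 mm, y = 0, each 12 mm wide (x) by 47 mm long (y). All are 25 mm deep, so their bottoms lie 10 mm above the table.
- stand_hole0 (a point): Centre of the mouth of the wide round hole, on the stand's top face (35 mm above the table): 47 mm diameter, 25 mm deep; at x = -65, y = +47 mm in the stand's frame.
- stand_hole1 (a point): Centre of the mouth of the slim round hole, on the stand's top face: 35 mm diameter, 25 mm deep; at x = -65, y = -47 mm in the stand's frame.
- wide_pot: Loose closed white plastic paint pot with a paper band and a steel lid, standing upright on the table: 44 mm diameter, 72 mm tall (lid 40 mm diameter, the top 12 mm), about 0.12 kg. Origin at the centre of its underside, z up along its axis.
- slim_pot: Loose closed white plastic paint pot like the wide one but slimmer: 32 mm diameter, 72 mm tall (lid 28 mm diameter, the top 12 mm), about 0.07 kg. Origin at the centre of its underside, z up along its axis.
- tall_board: Taller swatch board: wood, 10 mm thick (its x), 44 wide (y), 110 tall (z), about 0.045 kg, loose and upright in either slot of the stand, lower 25 mm in the slot. Origin at the centre of its underside. Its +x face is painted (white ground, three rows of two colour patches) and in the slot looks along the stand's +x, away from the robot; the back is bare wood.
- swatch_mid (a point): Middle of the painted face of the taller board: at x = +5, z = +65 mm (above the underside) in the board's frame. Axes are those of the board, +x out of the painted face.
- short_board: The shorter swatch board, 10 by 44 by 75 mm tall, same make, standing in the other slot of the stand. To be left alone. Origin at the centre of its underside.
- tripod: Small fixed three-legged table tripod, feet within 81 mm of its axis, carrying a black photo camera 110 mm wide. Origin on the table on the tripod's axis. The lens axis is 55 mm above the camera's underside and 58 mm below its top; the camera looks along the tripod's -x. Camera height and yaw vary. Not to be touched.
- lens (a point): Centre of the front of the camera's lens barrel, 66 mm in front of the tripod's axis, 153 to 203 mm above the table. Axes are those of the camera: the lens looks along its own -x (level), y is sideways, z up.
- brush_pot: White ceramic pot with paint brushes in it, pot 100 mm across and high, about 270 mm high with the brushes, to be left alone. Origin at the centre of its underside.
- jar: Glass jar with a yellow lid, 68 mm diameter, 75 mm tall, to be left alone. Origin at the centre of its underside.
- paint_tube: Bare metal paint tube with a black cap, lying flat, about 130 mm long, 42 mm wide, 18 mm high, to be left alone. Origin at the centre of its underside.

How it is judged:
On the way:
1. both pots stand upright on the bottom of their own holes, released, with the taller board still in its slot (horizontal distance between wide_pot and stand_hole0 below 0.004 m and z of wide_pot in the frame of stand_hole0 below -0.021 m and angle between each of wide_pot, slim_pot's own z axis and vertical below 0.12 rad and horizontal distance between slim_pot and stand_hole1 below 0.004 m and z of slim_pot in the frame of stand_hole1 below -0.021 m and contact force between the fingers and wide_pot below 0.1 N and contact force between the fingers and slim_pot below 0.1 N and distance of tall_board from where it was at the start of the episode below 0.012 m), for 0.2 s.
At the end, for the whole second after the job is handed in: Pots upright on their holes' bottoms (4 mm, 0.12 rad). Taller board gripped (over 1 N), still, clear of stand and tripod, upright and painted face square to the lens within 0.2 rad, its middle 110 to 190 mm before the lens, within 25 mm of its axis sideways and in height. Short board in its slot (horizontal distance between wide_pot and stand_hole0 below 0.004 m and z of wide_pot in the frame of stand_hole0 below -0.021 m and angle between each of wide_pot, slim_pot's own z axis and vertical below 0.12 rad and horizontal distance between slim_pot and stand_hole1 below 0.004 m and z of slim_pot in the frame of stand_hole1 below -0.021 m and x of swatch_mid in the frame of lens between -0.19 and -0.11 m and y of swatch_mid in the frame of lens between -0.025 and 0.025 m and z of swatch_mid in the frame of lens between -0.025 and 0.025 m and x of lens in the frame of tall_board above 0.05 m and angle between the x axis of tall_board and the x axis of lens, either way round below 0.2 rad and angle between tall_board's own z axis and vertical below 0.2 rad and contact force between the fingers and tall_board above 1 N and contact force between tall_board and stand below 0.1 N and contact force between tall_board and tripod below 0.1 N and linear speed of tall_board below 0.02 m/s and angular speed of tall_board below 0.2 rad/s and distance of short_board from where it was at the start of the episode below 0.012 m); the arm keeps its last pose, push and grip.
It fails at once if the camera or tripod is touched (contact force between any of the arm, the fingers, tall_board and tripod above 1 N).
It fails at once if the shorter board is taken out of its slot or knocked (distance of short_board from where it was at the start of the episode above 0.02 m).
It fails at once if the brush pot, jar or paint tube is pushed away (distance of any of brush_pot, jar, paint_tube from where it was at the start of the episode above 0.03 m).
It also fails if it takes over 72 s, if anything falls off the work surface, if the arm or the gripper's body presses on something with over 40 N, if the wrist force passes 120 N, or if a joint passes its speed limit or range.

ROBOT

A 6-joint arm with a two-finger parallel gripper is mounted at the origin on the work surface. World frame = base frame: x ahead of the robot, y to its left, z up, the work surface at z = 0. Lengths are in m, angles in rad, forces in N, time in s.
With the tool pointing down it reaches from about 0.275 to 0.85 m from the base axis. Payload 5.2 kg.
Tool frame: the origin (TCP) lies midway between the tips of the shut fingers; the grasp point (between the pads) lies behind it (env.grip_depth is the z of the grasp point in the tool frame, in m); z points along the fingers, y is the line along which they close (so a half turn about z gives the same grasp; the last joint's range is limited). The gripper opens to 85 mm and grips with 20 to 120 N. Pads are 22 mm wide; open, the fingers measure 114 mm over their backs; the gripper's body (76 mm by 85 mm) begins 54 mm behind the grasp point. The pads swing forward as they close: fully open they stand 13 mm farther back than shut.
Start: joints at [0.977, 0.259, 1.535, -0, 1.348, -0.203], TCP at [0.209, 0.509, 0.231] pointing down, gripper open.
Joint ranges: [-3.14, 3.14], [-0.91, 2.08], [0.19, 2.58], [-1.22, 4.36], [0.22, 2.71], [-3.12, 3.12]. Speed limits (rad/s): [2.57, 2.57, 3.14, 3.14, 3.14, 3.14].

INTERFACE

Orientations are given as a unit quaternion [w, x, y, z].
In Python, from station import env, eyes, workorder gives the robot as it stands.
- The arm moves only by the tool play_rows, never from a script. Its argument "motion" is a list that holds one entry, the list of rows, each a list of 7 numbers: the shift along the tool's x, y, z as a fraction of full scale, then the turn, a rotation vector about the tool's x, y, z as a fraction of full scale, then the closure, from 0 (fully open) to 1 (shut). A call has 1 to 20 rows; each row shifts and turns the commanded pose from where the row before left it, along the tool's axes as they then stand; what a row does not reach is not made up. Full scale, the value 1, is 300 mm for a shift and 8 degrees for a turn. A row lasts 1/8 s, in which the tool goes at most 62.5 mm and 10.7 degrees, less where a joint would pass 70% of its speed; a pose out of reach is approached as far as the arm can. A call with a number of a shift or a turn outside -1 to 1 is refused whole. A call with a gripper value outside its range is refused whole. The fingers move at their own pace and stop on an object; "grip_force" is the grip in N (left out, the last holds). Time passes only in rows, so rows that do not move let the fingers close. It gives the time, the measured TCP pose, the force, the opening and the grip force at its end, in the units of the state.
- env.state(): the state, without advancing time (a new reading comes with each control period).
- eyes.capture(name): name is "side" or "top"; returns (picture, depth): 384x512x3 uint8, red, green, blue; 384x512 float32, m along the optical axis (not along the pixel's ray), 0 where there is no reading.
- eyes.calibration(name): a dict with "K" (3x3 intrinsics, pixels), "extrinsics" (4x4, takes a point from world to camera coordinates). Camera axes: x right, y up, looking along -z (the intrinsics and any distortion apply to the point x, -y, -z); pixel columns grow to the right and rows downward; lengths in m; the calibration is good to about 2 mm. A picture is of the moment at which its call begins. calibration takes no time and is no camera call.
- workorder.sign_off(): hands the job in; it is judged then, once.
The state is a dict: "time": time; "joint_pos": joint angles; "qd": joint speeds; "joint_torque": joint torques, N m; "ee_pos": TCP position; "ee_rot": TCP orientation; "force": force on the tool from outside, world axes, zero at the start; "ft_torque": the same for the moment, N m; "gripper_width": finger opening in m; "grasp_force": force on a finger pad.
Only numpy, scipy, OpenCV 4.12 (cv2) and the standard library are available. Lean on these libraries where they do the work, as an engineer would, in place of code of your own. Each camera call takes 0.05 s, during which the arm holds its last target. There are 200 camera calls.

## Working session

There is one attempt and no reset: what is moved stays moved. The work goes in short steps, Python scripts to look and compute and a tool call to move; the robot and the scene stay as the last step left them, time stands still between calls to the robot, and variables do not carry over. Pictures are saved under pics/ and viewed, at most 10 in all, crops included, and the job is handed in when it is done.

Besides the shell and the picture viewer there is one more tool, called by a JSON object that holds its "api" and its "payload". play_rows: Moves the arm, as the interface text tells. Shift numbers are shares of 300 mm and turn numbers shares of 8 degrees, none past 1 either way. Its arguments: {"type":"object","properties":{"motion":{"type":"array","items":{"type":"array","items":{"type":"array","items":{"type":"number","minimum":-1,"maximum":1}}}},"grip_force":{"type":"number"}},"required":["motion"]}

```bash
ls; mkdir -p pics
python3 - <<'E'
from station import env,eyes,workorder
import cv2,numpy as np
for n in ("side","top"):
    p,d=eyes.capture(n); cv2.imwrite(f"pics/{n}0.png",p[:,:,::-1]); np.savez(f"{n}0.npz",p=p,d=d)
    c=eyes.calibration(n); print(n,c)
print(env.state(),env.grip_depth)
E
```

```text
pics
side {'K': array([[455.70632286,   0.        , 253.57534803],
       [  0.        , 455.70632286, 190.77059322],
       [  0.        ,   0.        ,   1.        ]]), 'extrinsics': array([[ 0.89639336, -0.44286736,  0.01864023, -0.54684793],
       [ 0.26498651,  0.56911293,  0.77839105, -0.26019914],
       [-0.35533238, -0.69280515,  0.62750293, -0.99677378],
       [ 0.        ,  0.        ,  0.        ,  1.        ]])}
top {'K': array([[368.96673098,   0.        , 255.48573464],
       [  0.        , 368.96673098, 192.17746757],
       [  0.        ,   0.        ,   1.        ]]), 'extrinsics': array([[-0.00866399, -0.99972109, -0.02197005,  0.02757742],
       [ 0.98901681, -0.01180899,  0.14733057, -0.59397566],
       [-0.14754892, -0.02045227,  0.98884327, -1.14474197],
       [ 0.        ,  0.        ,  0.        ,  1.        ]])}
{'time': 0.1, 'joint_pos': array([ 9.77217381e-01,  2.59284092e-01,  1.53595905e+00,  7.68545618e-06,
        1.34803585e+00, -2.02812204e-01]), 'qd': array([-8.51029877e-04,  1.54356379e-04, -3.22091349e-03, -8.69090149e-05,
       -1.56164982e-03,  1.79634748e-03]), 'joint_torque': array([ 3.63195919e-03, -4.46970177e+01, -2.91249561e+01, -3.75041770e-05,
        6.20975959e-03,  5.25475343e-05]), 'ee_pos': array([0.2092028 , 0.50814263, 0.23055618]), 'ee_rot': array([-3.30397924e-04,  1.94143393e-01,  9.80972799e-01, -7.75749338e-04]), 'force': array([ 0.07327575, -0.44902372,  0.05554352]), 'ft_torque': array([-0.01008332,  0.00797413, -0.01998836]), 'grasp_force': 0.0, 'gripper_width': 0.0854408459412037} -0.0187
```

View pics/side0.png

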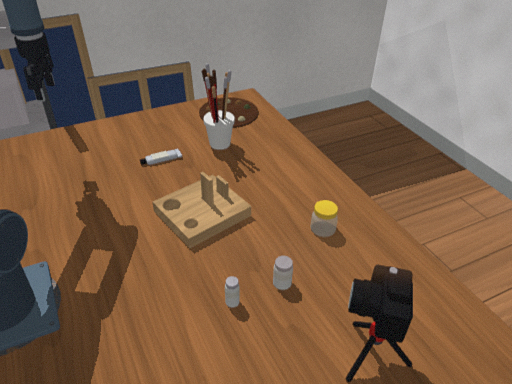

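View pics/top0.png

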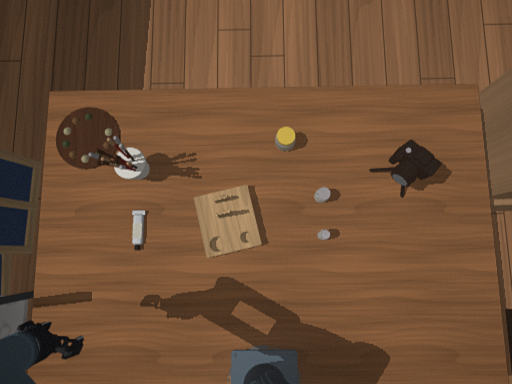

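The side view shows the stand at (200,210), with the taller board at (207,187) nearer the robot, the slim pot at (232,292), the wide pot at (283,273) and the camera at (380,300). In the top view the stand is at (228,220), the pots at (322,195) and (324,235), the camera at (412,165), the tube at (139,230) and the jar at (286,138).

```bash
cat > h.py <<'E'
import numpy as np,cv2
from station import env,eyes,workorder
def cloud(n,p,d):
    c=eyes.calibration(n);K=c["K"];E=c["extrinsics"]
    v,u=np.mgrid[:384,:512]
    X=np.stack([(u-K[0,2])/K[0,0]*d,-(v-K[1,2])/K[1,1]*d,-d],-1)
    W=(X-E[:3,3])@E[:3,:3]; W[d<=0]=np.nan
    return W
def proj(n,P):
    c=eyes.calibration(n);K=c["K"];E=c["extrinsics"]
    X=np.atleast_2d(P)@E[:3,:3].T+E[:3,3]
    return np.stack([K[0,0]*X[:,0]/-X[:,2]+K[0,2],-K[1,1]*X[:,1]/-X[:,2]+K[1,2]],-1)
def box(W,u0,u1,v0,v1): return W[v0:v1,u0:u1].reshape(-1,3)
E
python3 - <<'E'
from h import *
for n in("side","top"):
    z=np.load(f"{n}0.npz");W=cloud(n,z['p'],z['d'])
    R={"top":dict(wide=(310,336,180,207),slim=(314,334,225,245),stand=(185,270,178,262),cam=(360,445,130,200),jar=(270,300,122,155)),
       "side":dict(wide=(268,298,250,295),slim=(222,244,272,310),stand=(148,255,165,248),cam=(335,420,255,384),jar=(305,345,195,240))}[n]
    for k,b in R.items():
        P=box(W,*b);P=P[np.isfinite(P[:,0])]
        t=W[b[3]-2:b[3],b[0]:b[1]]
        Q=P[P[:,2]>.012]
        print(n,k,len(Q),"table z",np.median(P[P[:,2]<.012][:,2]) if (P[:,2]<.012).any() else None,"min",Q.min(0).round(4),"max",Q.max(0).round(4))
        if k in("wide","slim"):
            T=P[(P[:,2]>.066)];print("  lid",len(T),T.mean(0).round(4),T.min(0).round(4),T.max(0).round(4), T[:,2].std())
            S=P[(P[:,2]>.015)&(P[:,2]<.055)];A=np.c_[2*S[:,:2],np.ones(len(S))]
            s=np.linalg.lstsq(A,(S[:,:2]**2).sum(1),rcond=None)[0];print("  circ",s[:2],np.sqrt(s[2]+s[0]**2+s[1]**2),len(S))
        if k=="stand":
            T=P[abs(P[:,2]-.035)<.005];r=cv2.minAreaRect(T[:,:2].astype(np.float32)*1000);print("  rect",r,np.median(T[:,2]),len(T))
            B=P[P[:,2]>.05];print("  boards",len(B));
            for x0 in(.11,.08): pass
E
python3 - <<'E'
import cv2
a=cv2.imread("pics/side0.png")[150:384,140:430];b=cv2.imread("pics/top0.png")[125:260,180:450]
a=cv2.resize(a,(725,585),interpolation=cv2.INTER_CUBIC);cv2.imwrite("pics/sidec.png",a)
cv2.imwrite("pics/topc.png",cv2.resize(b,(800,400),interpolation=cv2.INTER_CUBIC))
E
```

```text
side wide 529 table z 0.0007868252139965439 min [ 0.5641 -0.2186  0.0121] max [ 0.6076 -0.1754  0.0778]
  lid 215 [ 0.5856 -0.1973  0.0719] [ 0.5673 -0.2153  0.066 ] [ 0.6076 -0.1754  0.0778] 0.0021333073622338554
  circ [ 0.58700562 -0.19549248] 0.02107138032124856 222
side slim 357 table z 0.0007861534811650018 min [ 0.4425 -0.2124  0.0122] max [ 0.4737 -0.1816  0.0758]
  lid 122 [ 0.4586 -0.1972  0.0716] [ 0.4456 -0.2093  0.0661] [ 0.4718 -0.1816  0.0758] 0.0020638987639202667
  circ [ 0.45891315 -0.19554591] 0.015147959706431503 168
side stand 3851 table z 0.0005351912267022333 min [ 3.89e-01 -1.00e-04  1.20e-02] max [0.6245 0.2237 0.1222]
  rect ((507.1440124511719, 113.01594543457031), (202.97702026367188, 186.06137084960938), 13.416672706604004) 0.03526434835830636 2728
  boards 441
side cam 4308 table z 0.000821029172376702 min [ 0.5818 -0.5007  0.012 ] max [ 0.7181 -0.3629  0.234 ]
side jar 762 table z 0.0008205121166003155 min [ 0.7409 -0.1159  0.0121] max [ 0.8051 -0.0489  0.079 ]
top wide 184 table z -0.0005563600418482015 min [ 0.5627 -0.2117  0.0125] max [ 0.6043 -0.170
[... 203 characters left out ...]
06061376483596605 min [ 0.4422 -0.2048  0.0159] max [ 0.4715 -0.1768  0.077 ]
  lid 65 [ 0.4569 -0.1928  0.0711] [ 0.4449 -0.2048  0.0664] [ 0.4696 -0.1802  0.077 ] 0.0021345479642917676
  circ [ 0.45653376 -0.19293472] 0.015678658337374047 21
top stand 3241 table z -0.0006701549163211424 min [0.3893 0.0056 0.0122] max [0.6203 0.2223 0.1242]
  rect ((504.4411926269531, 115.18710327148438), (200.32188415527344, 180.31849670410156), 13.106437683105469) 0.034368381076654145 2895
  boards 158
top cam 1623 table z -0.0006284591608343741 min [ 0.5834 -0.4959  0.0126] max [ 0.7133 -0.3584  0.2344]
top jar 398 table z -0.0007913561284685211 min [ 0.7382 -0.1102  0.0126] max [ 0.8012 -0.0442  0.0795]
```

View pics/topc.png

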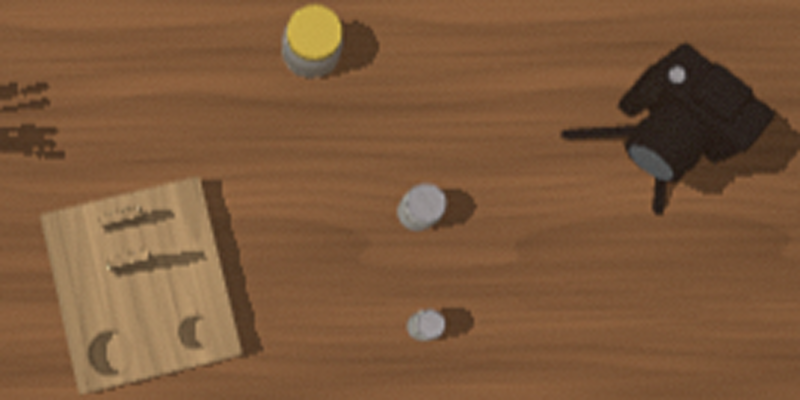

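View pics/sidec.png

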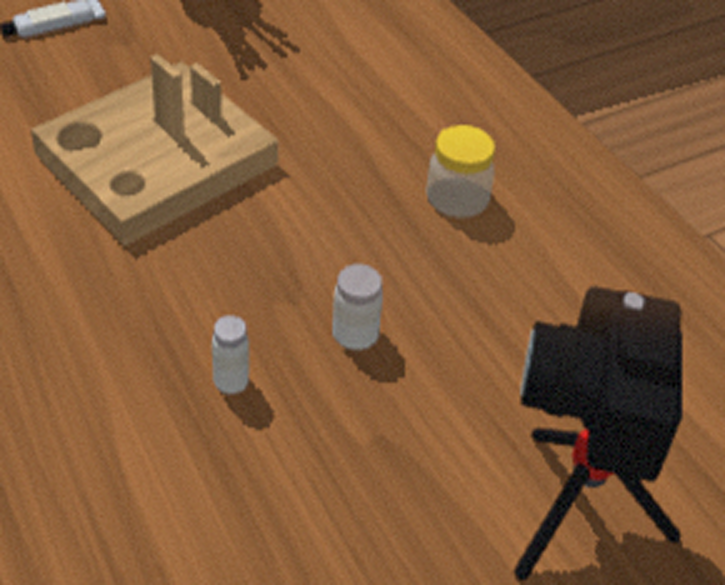

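The crops confirm that the tall board is in the slot nearer the robot and that the stand yaw is about +13°. The wide hole is at (80,135) in the side crop, and the lens looks down and to the left in the top crop. Next I fit the lens pose and refine the stand.

```bash
cat >> h.py <<'E'
def yaw_now(s):
    w,x,y,z=s["ee_rot"]; return np.degrees(np.arctan2(1-2*(x*x+z*z),2*(x*y-w*z)))
def plan(x,y,z,yaw):
    s=env.state();p=s["ee_pos"];w0=yaw_now(s)
    dt=-(yaw-w0);a=np.radians(yaw);d=np.array([x,y,z])-p
    # tool down: y=(cos,sin), x = y cross z(-1)
    ty=np.array([np.cos(a),np.sin(a)]);tx=np.array([-np.sin(a),np.cos(a)])
    f=np.array([tx@d[:2],ty@d[:2],-d[2]])/.3
    print("t",s["time"],"at",p.round(4),"yaw",round(w0,2),"turn total/8",round(dt/8,3),"then shift total",f.round(4),"min rows",np.linalg.norm(f)/.2)
E
python3 - <<'E'
from h import *
s=env.state();print(s["ee_pos"],yaw_now(s))
from scipy.spatial.transform import Rotation as R
q=s["ee_rot"];print(R.from_quat([q[1],q[2],q[3],q[0]]).as_matrix().round(3))
for n in("side","top"):
    z=np.load(f"{n}0.npz");W=cloud(n,z['p'],z['d'])
    b=dict(top=(360,445,130,200),side=(335,420,255,384))[n]
    P=box(W,*b);P=P[np.isfinite(P[:,0])]
    zm=np.percentile(P[:,2],99);T=P[(P[:,2]>.19)]
    print(n,zm,cv2.minAreaRect(T[:,:2].astype(np.float32)*1000),np.histogram(P[:,2],bins=np.arange(0,.25,.01))[0])
    for lo,hi in((.14,.165),(.165,.18),(.18,.2),(.2,.215),(.215,.225),(.225,.24)):
        Q=P[(P[:,2]>lo)&(P[:,2]<hi)]
        if len(Q)>5: r=cv2.minAreaRect(Q[:,:2].astype(np.float32)*1000);print(lo,hi,len(Q),np.round(r[0]),np.round(r[1]),round(r[2],1),'min along lens',(Q[:,:2]@[.82,-.57]).min().round(4))
# side camera: plane fit / rim of lens front : light pixels
z=np.load("side0.npz");p=z['p'];W=cloud("side",p,z['d'])
for lo in (.1,):
    reg=W[270:320,335:380];print("leftmost px pts",[ (335+int(np.nanargmax((reg[r,:,2]>.1)))) for r in range(0,50,6)])
E
```

```text
[0.2092028  0.50814263 0.23055618] 67.61063369543041
[[-0.925  0.381 -0.001]
 [ 0.381  0.925 -0.001]
 [ 0.    -0.002 -1.   ]]
side 0.23162033145272662 ((646.4918823242188, -429.3223876953125), (113.91201782226562, 104.8935775756836), 48.80372619628906) [4626   86   88   88   83   90  113   79   67   54    2    0    0    9
   76  136  194  261  340  498  694  810  221  337]
0.14 0.165 302 [ 622. -446.] [ 39. 120.] 21.8 min along lens 0.7205
0.165 0.18 365 [ 627. -437.] [123.  79.] 85.2 min along lens 0.7206
0.18 0.2 838 [ 645. -431.] [108. 105.] 48.3 min along lens 0.7199
0.2 0.215 1395 [ 647. -429.] [113. 102.] 45.8 min along lens 0.7222
0.215 0.225 166 [ 661. -447.] [101.  39.] 48.8 min along lens 0.775
0.225 0.24 501 [ 664. -446.] [47. 40.] 48.1 min along lens 0.7768
top 0.23031661811004436 ((643.3434448242188, -423.779296875), (113.03593444824219, 100.38038635253906), 48.82701873779297) [1724   16   26   20   28   10   12   10    0    0    0    0    0    0
   21   38   56   72  125  216  370  358  180   69]
0.14 0.165 84 [ 638. -407.] [114.  70.] 33.8 min along lens 0.7175
0.165 0.18 103 [ 637. -405.] [113.  70.] 34.6 min along lens 0.716
0.18 0.2 341 [ 636. -406.] [113.  67.] 36.1 min along lens 0.7165
0.2 0.215 680 [ 644. -424.] [113.  99.] 48.8 min along lens 0.7199
0.215 0.225 70 [ 660. -440.] [98. 42.] 48.7 min along lens 0.7665
0.225 0.24 227 [ 662. -442.] [45. 40.] 48.5 min along lens 0.7735
leftmost px pts [373, 372, 352, 351, 350, 349, 348, 351, 373]
```

Run:
```python
from h import *
print(proj("side",[[.607,-.392,.173],[.607,-.392,.203],[.607,-.392,.143]]),proj("top",[[.607,-.392,.173]]))
plan(.585,-.195,.150,103.2)
```

```text
[[348.89248955 293.58390493]
 [351.41147314 282.88189467]
 [346.48493214 303.81251626]] [[398.98890278 179.42368399]]
t 0.1 at [0.2092 0.5081 0.2306] yaw 67.61 turn total/8 -4.449 then shift total [-0.6843 -2.5679  0.2685] min rows 13.35542325291823
```

{"api": "play_rows", "payload": {"motion": [[[0, 0, 0, 0, 0, -1, 0], [0, 0, 0, 0, 0, -1, 0], [0, 0, 0, 0, 0, -1, 0], [0, 0, 0, 0, 0, -1, 0], [0, 0, 0, 0, 0, -0.449, 0], [-0.0489, -0.1834, 0.0192, 0, 0, 0, 0], [-0.0489, -0.1834, 0.0192, 0, 0, 0, 0], [-0.0489, -0.1834, 0.0192, 0, 0, 0, 0], [-0.0489, -0.1834, 0.0192, 0, 0, 0, 0], [-0.0489, -0.1834, 0.0192, 0, 0, 0, 0], [-0.0489, -0.1834, 0.0192, 0, 0, 0, 0], [-0.0489, -0.1834, 0.0192, 0, 0, 0, 0], [-0.0489, -0.1834, 0.0192, 0, 0, 0, 0], [-0.0489, -0.1834, 0.0192, 0, 0, 0, 0], [-0.0489, -0.1834, 0.0192, 0, 0, 0, 0], [-0.0489, -0.1834, 0.0192, 0, 0, 0, 0], [-0.0489, -0.1834, 0.0192, 0, 0, 0, 0], [-0.0489, -0.1834, 0.0192, 0, 0, 0, 0], [-0.0489, -0.1834, 0.0192, 0, 0, 0, 0]]], "grip_force": 20}}

```text
time: 2.48
ee_pos: [0.5858, -0.1961, 0.15]
ee_rot: [-0.0, -0.115, 0.993, 0.0]
force: [0.1, -0.6, 0.8]
gripper_width: 0.0857
grasp_force: 0.0
```

Run:
```python
from h import *
plan(.585,-.195,.026,103.2);print(env.state()["joint_pos"])
```

```text
t 2.475 at [ 0.5858 -0.1961  0.15  ] yaw 103.19 turn total/8 -0.002 then shift total [0.0017 0.0041 0.4132] min rows 2.0661653218627416
[-5.03490854e-01  4.40184481e-01  1.47641114e+00  2.07101073e-04
  1.22585179e+00 -2.30450758e+00]
```

{"api": "play_rows", "payload": {"motion": [[[0.0006, 0.0014, 0.1377, 0, 0, 0, 0], [0.0006, 0.0014, 0.1377, 0, 0, 0, 0], [0.0006, 0.0014, 0.1377, 0, 0, 0, 0], [0, 0, 0, 0, 0, 0, 0.4], [0, 0, 0, 0, 0, 0, 0.6], [0, 0, 0, 0, 0, 0, 0.6], [0, 0, 0, 0, 0, 0, 0.6], [0, 0, 0, 0, 0, 0, 0.6]]], "grip_force": 20}}

```text
time: 3.48
ee_pos: [0.5859, -0.194, 0.0288]
ee_rot: [0.002, -0.115, 0.993, -0.001]
force: [0.0, -0.8, 6.5]
gripper_width: 0.0435
grasp_force: 21.3
```

{"api": "play_rows", "payload": {"motion": [[[0, 0, 0, 0, 0, 0, 0.2], [0, 0, 0, 0, 0, 0, 0.2], [0, 0, 0, 0, 0, 1, 0.2], [0, 0, 0, 0, 0, 1, 0.2], [0, 0, 0, 0, 0, 1, 0.2], [0, 0, 0, 0, 0, 1, 0.2], [0, 0, 0, 0, 0, 1, 0.2], [0, 0, 0, 0, 0, 1, 0.2], [0, 0, 0, 0, 0, 1, 0.2], [0, 0, 0, 0, 0, 1, 0.2], [0, 0, 0, 0, 0, 1, 0.2], [0, 0, 0, 0, 0, 1, 0.2], [0, 0, 0, 0, 0, 1, 0.2], [0, 0, 0, 0, 0, 0.25, 0.2], [0, 0, 0, 0, 0, 0, 0.2]]]}}

```text
time: 5.35
ee_pos: [0.5844, -0.1933, 0.0266]
ee_rot: [-0.0, 0.62, 0.784, -0.0]
force: [-0.3, -0.1, -0.5]
gripper_width: 0.0684
grasp_force: 0.0
```

Run:
```python
from h import *
plan(.585,-.195,.026,13.2)
```

```text
t 5.35 at [ 0.5844 -0.1933  0.0266] yaw 13.31 turn total/8 0.014 then shift total [-0.006   0.0006  0.002 ] min rows 0.03165197085103549
```

{"api": "play_rows", "payload": {"motion": [[[0, 0, 0, 0, 0, 0, 0.4], [0, 0, 0, 0, 0, 0, 0.6], [0, 0, 0, 0, 0, 0, 0.6], [0, 0, 0, 0, 0, 0, 0.6], [0, 0, 0, 0, 0, 0, 0.6]]]}}

```text
time: 5.98
ee_pos: [0.5847, -0.1935, 0.0269]
ee_rot: [0.0, 0.621, 0.784, 0.0]
force: [1.0, -0.1, 1.5]
gripper_width: 0.0435
grasp_force: 20.8
```

Run:
```python
from h import *
plan(.585,-.195,.026,13.2)
```

```text
t 5.975 at [ 0.5847 -0.1935  0.0269] yaw 13.21 turn total/8 0.001 then shift total [-0.0052 -0.0003  0.0031] min rows 0.030192125406583697
```

```bash
cat >> h.py <<'E'
from scipy.optimize import minimize
def render(n,P):
    S=8;h=cv2.convexHull(np.round((proj(n,P)+.5)*S*16).astype(np.int32)) # shift bits
    m=np.zeros((384*S,512*S),np.uint8);cv2.fillConvexPoly(m,h.reshape(-1,1,2),255,shift=4)
    return cv2.resize(m,(512,384),interpolation=cv2.INTER_AREA)/255.
def boxpts(x,y,a,zl=.01):
    c,s=np.cos(a),np.sin(a)
    return np.array([[x+c*i-s*j,y+s*i+c*j,z] for i in(-.1,.1) for j in(-.09,.09) for z in(zl,.035)])
def cyl(x,y,r,zl=.01):
    t=np.linspace(0,2*np.pi,48,endpoint=False);o=[]
    for z,q in((zl,r),(.060,r),(.072,r-.002)): o.append(np.c_[x+q*np.cos(t),y+q*np.sin(t),t*0+z])
    return np.vstack(o)
def mask(n,P,d,b,lo=.01,hull=False):
    W=cloud(n,P,d);m=np.zeros((384,512));m[b[2]:b[3],b[0]:b[1]]=(np.nan_to_num(W[b[2]:b[3],b[0]:b[1],2])>lo);return m
def fit(n,m,f,x0,step):
    g=lambda q:abs(render(n,f(*(np.array(x0)+q*step)))-m).sum()
    r=minimize(g,np.zeros(len(x0)),method="Nelder-Mead",options=dict(initial_simplex=np.vstack([np.zeros(len(x0)),np.eye(len(x0))*3]),xatol=.05,fatol=.05))
    return np.array(x0)+r.x*step,r.fun
E
python3 - <<'E'
from h import *
R={"top":dict(wide=(300,346,170,215),slim=(304,344,215,255),stand=(180,275,173,267)),
   "side":dict(wide=(260,305,240,305),slim=(214,252,262,320),stand=(143,260,165,253))}
for n in("side","top"):
    z=np.load(f"{n}0.npz");a=(n,z['p'],z['d'])
    print(n,"wide",fit(n,mask(*a,R[n]["wide"]),lambda x,y:cyl(x,y,.022),[.585,-.195],.001))
    print(n,"slim",fit(n,mask(*a,R[n]["slim"]),lambda x,y:cyl(x,y,.016),[.458,-.195],.001))
    print(n,"stand",fit(n,mask(*a,R[n]["stand"]),boxpts,[.505,.114,.23],np.array([.001,.001,.004])))
E
```

```text
side wide (array([ 0.58695984, -0.19484463]), np.float64(28.823529411764707))
side slim (array([ 0.45959565, -0.19430942]), np.float64(29.462745098039214))
side stand (array([0.50731702, 0.11462983, 0.23033015]), np.float64(209.9764705882353))
top wide (array([ 0.58461804, -0.19260244]), np.float64(15.537254901960784))
top slim (array([ 0.45685439, -0.19260379]), np.float64(9.478431372549018))
top stand (array([0.50450596, 0.11516729, 0.23138561]), np.float64(231.33725490196076))
```

Run:
```python
from h import *
plan(.431,.146,.12,13.2)
```

```text
t 5.975 at [ 0.5847 -0.1935  0.0269] yaw 13.21 turn total/8 0.001 then shift total [ 1.2187 -0.2405 -0.3103] min rows 6.4016766316990354
```

{"api": "play_rows", "payload": {"motion": [[[0, 0, 0, 0, 0, 0, 0.6], [0, 0, -0.1, 0, 0, 0, 0.6], [0, 0, -0.14, 0, 0, 0, 0.6], [0, 0, -0.07, 0, 0, 0, 0.6], [0.1523, -0.0301, 0, 0, 0, 0, 0.6], [0.1523, -0.0301, 0, 0, 0, 0, 0.6], [0.1523, -0.0301, 0, 0, 0, 0, 0.6], [0.1523, -0.0301, 0, 0, 0, 0, 0.6], [0.1523, -0.0301, 0, 0, 0, 0, 0.6], [0.1523, -0.0301, 0, 0, 0, 0, 0.6], [0.1523, -0.0301, 0, 0, 0, 0, 0.6], [0.1523, -0.0301, 0, 0, 0, 0, 0.6], [0, 0, 0, 0, 0, 0, 0.6], [0, 0, 0, 0, 0, 0, 0.6]]], "grip_force": 40}}

```text
time: 7.72
ee_pos: [0.4306, 0.1458, 0.1195]
ee_rot: [0.0, 0.621, 0.784, -0.0]
force: [-0.1, -0.2, -0.9]
gripper_width: 0.0425
grasp_force: 41.1
```

Run:
```python
from h import *
for n in("side","top"):
    p,d=eyes.capture(n);np.savez(f"{n}1.npz",p=p,d=d)
    b=dict(side=(120,280,120,260),top=(180,275,150,280))[n]
    cv2.imwrite(f"pics/{n}1c.png",p[b[2]:b[3],b[0]:b[1],::-1])
a=cv2.resize(cv2.imread("pics/side1c.png"),None,fx=2.4,fy=2.4,interpolation=2);c=cv2.resize(cv2.imread("pics/top1c.png"),None,fx=2.5,fy=2.5,interpolation=2)
h=max(a.shape[0],c.shape[0]);o=np.zeros((h,a.shape[1]+c.shape[1],3),np.uint8);o[:a.shape[0],:a.shape[1]]=a;o[:c.shape[0],a.shape[1]:]=c;cv2.imwrite("pics/c1.png",o)
plan(.431,.146,.12,13.2);print(env.state()["gripper_width"])
```

```text
t 7.825 at [0.4312 0.1452 0.1196] yaw 13.15 turn total/8 -0.007 then shift total [ 0.0028  0.0001 -0.0013] min rows 0.015296928665302726
0.04271708120900852
```

View pics/c1.png

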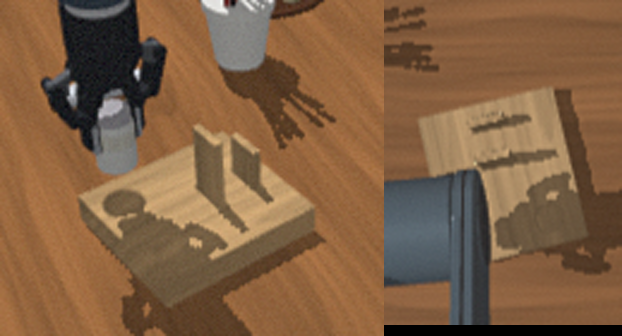

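The side view shows the wide pot held upright at (115,145), with the wide hole at (123,203) below it. The top view is mostly hidden by the arm. Lowering slowly.

{"api": "play_rows", "payload": {"motion": [[[0.001, 0, 0.0596, 0, 0, 0, 0.6], [0, 0, 0.0596, 0, 0, 0, 0.6], [0, 0, 0.0596, 0, 0, 0, 0.6], [0, 0, 0.01, 0, 0, 0, 0.6], [0, 0, 0.01, 0, 0, 0, 0.6], [0, 0, 0.01, 0, 0, 0, 0.6], [0, 0, 0.01, 0, 0, 0, 0.6], [0, 0, 0, 0, 0, 0, 0.6]]]}}

```text
time: 8.82
ee_pos: [0.4309, 0.1463, 0.0542]
ee_rot: [0.0, 0.621, 0.784, 0.0]
force: [-0.3, 0.1, -1.5]
gripper_width: 0.0427
grasp_force: 41.1
```

{"api": "play_rows", "payload": {"motion": [[[0, 0, 0.015, 0, 0, 0, 0.6], [0, 0, 0.015, 0, 0, 0, 0.6], [0, 0, 0.015, 0, 0, 0, 0.6], [0, 0, 0.01, 0, 0, 0, 0.6], [0, 0, 0, 0, 0, 0, 0.6]]]}}

```text
time: 9.45
ee_pos: [0.4309, 0.1462, 0.0374]
ee_rot: [0.0, 0.621, 0.784, 0.0]
force: [1.5, -0.4, -1.2]
gripper_width: 0.0428
grasp_force: 41.0
```

{"api": "play_rows", "payload": {"motion": [[[0, 0, 0, 0, 0, 0, 0.3], [0, 0, 0, 0, 0, 0, 0.2], [0, 0, 0, 0, 0, 0, 0.2], [0, 0, -0.06, 0, 0, 0, 0.1], [0, 0, -0.14, 0, 0, 0, 0], [0, 0, -0.142, 0, 0, 0, 0], [0, 0, 0, 0, 0, 0, 0]]]}}

```text
time: 10.32
ee_pos: [0.433, 0.1466, 0.1434]
ee_rot: [0.003, 0.621, 0.784, 0.002]
force: [-0.0, -0.1, -1.4]
gripper_width: 0.0853
grasp_force: 0.0
```

Run:
```python
from h import *
n="side";p,d=eyes.capture(n);np.savez("side2.npz",p=p,d=d)
W=cloud(n,p,d);h=np.array([.431,.1457]);m=(np.hypot(W[...,0]-h[0],W[...,1]-h[1])<.03)&(W[...,2]>.06)&(W[...,2]<.1)
print(m.sum(),W[m].mean(0),W[m][:,2].max(),np.median(W[m][:,2]))
plan(.458,-.194,.14,103.2)
```

```text
229 [0.42994737 0.13683094 0.07602845] 0.08580752866572777 0.07981161813843858
t 10.375 at [0.4316 0.1464 0.1415] yaw 13.21 turn total/8 -11.249 then shift total [ 0.1734 -1.1249  0.005 ] min rows 5.690777000305545
```

{"api": "play_rows", "payload": {"motion": [[[0, 0, 0, 0, 0, -1, 0], [0, 0, 0, 0, 0, -1, 0], [0, 0, 0, 0, 0, -1, 0], [0, 0, 0, 0, 0, -1, 0], [0, 0, 0, 0, 0, -1, 0], [0, 0, 0, 0, 0, -1, 0], [0, 0, 0, 0, 0, -1, 0], [0, 0, 0, 0, 0, -1, 0], [0, 0, 0, 0, 0, -1, 0], [0, 0, 0, 0, 0, -1, 0], [0, 0, 0, 0, 0, -1, 0], [0, 0, 0, 0, 0, -0.25, 0], [0.0248, -0.1607, 0, 0, 0, 0, 0], [0.0248, -0.1607, 0, 0, 0, 0, 0], [0.0248, -0.1607, 0, 0, 0, 0, 0], [0.0248, -0.1607, 0, 0, 0, 0, 0], [0.0248, -0.1607, 0, 0, 0, 0, 0], [0.0248, -0.1607, 0, 0, 0, 0, 0], [0.0248, -0.1607, 0, 0, 0, 0, 0], [0, 0, 0, 0, 0, 0, 0]]], "grip_force": 20}}

```text
time: 12.88
ee_pos: [0.457, -0.1973, 0.1393]
ee_rot: [-0.0, -0.112, 0.994, -0.0]
force: [0.2, -0.2, 0.5]
gripper_width: 0.0854
grasp_force: 0.0
```

Run:
```python
from h import *
for n in("side","top"):
    p,d=eyes.capture(n);np.savez(f"{n}2.npz",p=p,d=d)
    W=cloud(n,p,d);h=np.array([.431,.1457]);m=(np.hypot(W[...,0]-h[0],W[...,1]-h[1])<.03)&(W[...,2]>.076)&(W[...,2]<.1)
    print(n,m.sum(),W[m].mean(0),np.median(W[m][:,2]))
plan(.458,-.194,.026,103.2)
```

```text
side 138 [0.43123151 0.1414853  0.08153399] 0.08175583122477359
top 132 [0.4291541  0.14592421 0.08110704] 0.0809468254417689
t 12.975 at [ 0.4562 -0.1939  0.1392] yaw 103.04 turn total/8 -0.02 then shift total [-0.0057 -0.0016  0.3773] min rows 1.8866099758531385
```

The wide pot's lid has risen 9.9 mm, so it stands on the bottom of its hole. Next, the slim pot.

{"api": "play_rows", "payload": {"motion": [[[-0.0057, 0, 0.1257, 0, 0, 0, 0], [0, 0, 0.1257, 0, 0, 0, 0], [0, 0, 0.1257, 0, 0, 0, 0], [0, 0, 0, 0, 0, 0, 0.4], [0, 0, 0, 0, 0, 0, 0.6], [0, 0, 0, 0, 0, 0, 0.75], [0, 0, 0, 0, 0, 0, 0.75], [0, 0, 0, 0, 0, 0, 0.75], [0, 0, 0, 0, 0, 0, 0.75]]]}}

```text
time: 14.1
ee_pos: [0.4598, -0.1942, 0.0288]
ee_rot: [0.001, -0.115, 0.993, -0.001]
force: [-0.1, 1.4, 7.0]
gripper_width: 0.0311
grasp_force: 20.8
```

{"api": "play_rows", "payload": {"motion": [[[0, 0, 0, 0, 0, 0, 0.4], [0, 0, 0, 0, 0, 0, 0.3], [0, 0, 0, 0, 0, 1, 0.3], [0, 0, 0, 0, 0, 1, 0.3], [0, 0, 0, 0, 0, 1, 0.3], [0, 0, 0, 0, 0, 1, 0.3], [0, 0, 0, 0, 0, 1, 0.3], [0, 0, 0, 0, 0, 1, 0.3], [0, 0, 0, 0, 0, 1, 0.3], [0, 0, 0, 0, 0, 1, 0.3], [0, 0, 0, 0, 0, 1, 0.3], [0, 0, 0, 0, 0, 1, 0.3], [0, 0, 0, 0, 0, 1, 0.3], [0, 0, 0, 0, 0, 0.25, 0.3], [0, 0, 0, 0, 0, 0, 0.5], [0, 0, 0, 0, 0, 0, 0.75], [0, 0, 0, 0, 0, 0, 0.75], [0, 0, 0, 0, 0, 0, 0.75], [0, 0, 0, 0, 0, 0, 0.75], [0, 0, 0, 0, 0, 0, 0.75]]]}}

```text
time: 16.6
ee_pos: [0.4588, -0.1938, 0.0271]
ee_rot: [0.0, 0.621, 0.784, 0.0]
force: [-0.7, -0.0, 1.4]
gripper_width: 0.031
grasp_force: 20.2
```

Run:
```python
from h import *
plan(.4525,.0542,.12,13.2);print(env.state()["gripper_width"])
```

```text
t 16.6 at [ 0.4588 -0.1938  0.0271] yaw 13.21 turn total/8 0.001 then shift total [ 0.8097  0.1684 -0.3095] min rows 4.415311164987415
0.031042178295813398
```

{"api": "play_rows", "payload": {"motion": [[[0, 0, 0, 0, 0, 0, 0.75], [0, 0, -0.1, 0, 0, 0, 0.75], [0, 0, -0.14, 0, 0, 0, 0.75], [0, 0, -0.07, 0, 0, 0, 0.75], [0.135, 0.0281, 0, 0, 0, 0, 0.75], [0.135, 0.0281, 0, 0, 0, 0, 0.75], [0.135, 0.0281, 0, 0, 0, 0, 0.75], [0.135, 0.0281, 0, 0, 0, 0, 0.75], [0.135, 0.0281, 0, 0, 0, 0, 0.75], [0.135, 0.0281, 0, 0, 0, 0, 0.75], [0, 0, 0, 0, 0, 0, 0.75], [0, 0, 0, 0, 0, 0, 0.75]]], "grip_force": 40}}

```text
time: 18.1
ee_pos: [0.4523, 0.0542, 0.1199]
ee_rot: [-0.0, 0.621, 0.784, -0.0]
force: [0.7, -0.3, -0.6]
gripper_width: 0.0308
grasp_force: 39.9
```

Run:
```python
from h import *
plan(.4525,.0544,.066,13.2);eyes.capture("side");plan(.4525,.0544,.066,13.2)
```

```text
t 18.1 at [0.4523 0.0542 0.1199] yaw 13.26 turn total/8 0.007 then shift total [0.0005 0.0009 0.1795] min rows 0.8977321007075768
t 18.15 at [0.4524 0.0538 0.1199] yaw 13.19 turn total/8 -0.001 then shift total [0.002  0.0007 0.1797] min rows 0.8986848184545044
```

{"api": "play_rows", "payload": {"motion": [[[0.001, 0.0008, 0.0596, 0, 0, 0, 0.75], [0, 0, 0.0596, 0, 0, 0, 0.75], [0, 0, 0.0596, 0, 0, 0, 0.75], [0, 0, 0.01, 0, 0, 0, 0.75], [0, 0, 0.01, 0, 0, 0, 0.75], [0, 0, 0.01, 0, 0, 0, 0.75], [0, 0, 0.01, 0, 0, 0, 0.75], [0, 0, 0, 0, 0, 0, 0.75]]]}}

```text
time: 19.15
ee_pos: [0.4526, 0.0547, 0.0544]
ee_rot: [-0.0, 0.621, 0.784, -0.0]
force: [-0.3, 0.1, -0.5]
gripper_width: 0.0305
grasp_force: 39.9
```

In the hole with no contact force; continuing down, then releasing and rising.

{"api": "play_rows", "payload": {"motion": [[[0, 0, 0.015, 0, 0, 0, 0.75], [0, 0, 0.015, 0, 0, 0, 0.75], [0, 0, 0.015, 0, 0, 0, 0.75], [0, 0, 0.01, 0, 0, 0, 0.75], [0, 0, 0, 0, 0, 0, 0.75]]]}}

```text
time: 19.77
ee_pos: [0.4525, 0.0547, 0.0377]
ee_rot: [-0.0, 0.621, 0.784, -0.0]
force: [0.3, -0.0, -0.7]
gripper_width: 0.0308
grasp_force: 39.9
```

{"api": "play_rows", "payload": {"motion": [[[0, 0, 0, 0, 0, 0, 0.5], [0, 0, 0, 0, 0, 0, 0.4], [0, 0, 0, 0, 0, 0, 0.4], [0, 0, -0.06, 0, 0, 0, 0.3], [0, 0, -0.14, 0, 0, 0, 0.2], [0, 0, -0.16, 0, 0, 0, 0.1], [0, 0, -0.14, 0, 0, 0, 0], [0, 0, 0, 0, 0, 0, 0]]]}}

```text
time: 20.78
ee_pos: [0.4549, 0.0545, 0.1914]
ee_rot: [0.003, 0.621, 0.784, 0.002]
force: [0.2, 0.0, -0.3]
gripper_width: 0.085
grasp_force: 0.0
```

Run:
```python
from h import *
n="side";p,d=eyes.capture(n);W=cloud(n,p,d)
for h in((.431,.1457),(.4525,.0545)):
    m=(np.hypot(W[...,0]-h[0],W[...,1]-h[1])<.03)&(W[...,2]>.076)&(W[...,2]<.1);print(m.sum(),W[m].mean(0))
s,c=np.sin(.231),np.cos(.231);x,y=.505+.02*c,.1148+.02*s;print(x,y)
# tall board from first images: points above .09
for k in("side","top"):
    z=np.load(k+"0.npz");V=cloud(k,z['p'],z['d']);m=(np.hypot(V[...,0]-x,V[...,1]-y)<.04)&(V[...,2]>.09);print(k,m.sum(),V[m].mean(0),V[m][:,2].max(),[np.ptp(V[m][:,:2]@v) for v in((c,s),(-s,c))])
    for zz in [V[m]]: print((zz[:,:2]-[x,y])@np.array([[c,-s],[s,c]]).mean(0) if 0 else ((zz[:,:2]-[x,y])@np.array([[c,-s],[s,c]])).min(0),((zz[:,:2]-[x,y])@np.array([[c,-s],[s,c]])).max(0))
plan(x,y,.20,103.2)
```

```text
138 [0.43104039 0.1409848  0.08184292]
81 [0.45296056 0.05117296 0.08133686]
0.5244687586137335 0.11937902151558327
side 146 [0.52520156 0.11283823 0.10919507] 0.12216502762415007 [np.float64(0.01260071777034888), np.float64(0.048045145285584775)]
[-0.00546231 -0.02573352] [0.00713841 0.02231163]
top 66 [0.52285013 0.11861835 0.11558581] 0.12417323770896953 [np.float64(0.011035582594177362), np.float64(0.042736743275209946)]
[-0.00619607 -0.02172112] [0.00483951 0.02101562]
t 20.825 at [0.4535 0.0546 0.1893] yaw 13.21 turn total/8 -11.249 then shift total [-0.2796  0.1562 -0.0356] min rows 1.611327476034952
```

Both pots are seated: the lids read 0.0818 and 0.0813 m. Next, the board, gripped by its edges.

{"api": "play_rows", "payload": {"motion": [[[0, 0, 0, 0, 0, -1, 0], [0, 0, 0, 0, 0, -1, 0], [0, 0, 0, 0, 0, -1, 0], [0, 0, 0, 0, 0, -1, 0], [0, 0, 0, 0, 0, -1, 0], [0, 0, 0, 0, 0, -1, 0], [0, 0, 0, 0, 0, -1, 0], [0, 0, 0, 0, 0, -1, 0], [0, 0, 0, 0, 0, -1, 0], [0, 0, 0, 0, 0, -1, 0], [0, 0, 0, 0, 0, -1, 0], [0, 0, 0, 0, 0, -0.25, 0], [-0.0932, 0.052, 0, 0, 0, 0, 0], [-0.0932, 0.052, 0, 0, 0, 0, 0], [-0.0932, 0.052, 0, 0, 0, 0, 0], [0, 0, 0, 0, 0, 0, 0], [0, 0, 0, 0, 0, 0, 0]]], "grip_force": 20}}

```text
time: 22.95
ee_pos: [0.5226, 0.1192, 0.1869]
ee_rot: [-0.001, -0.115, 0.993, -0.0]
force: [-0.3, 0.4, -0.1]
gripper_width: 0.0854
grasp_force: 0.0
```

Run:
```python
from h import *
plan(.5245,.1194,.075,103.2)
```

```text
t 22.95 at [0.5226 0.1192 0.1869] yaw 103.16 turn total/8 -0.004 then shift total [-0.0064 -0.0009  0.373 ] min rows 1.8651613999230858
```

{"api": "play_rows", "payload": {"motion": [[[-0.0064, -0.0009, 0.1, 0, 0, 0, 0], [0, 0, 0.1, 0, 0, 0, 0], [0, 0, 0.1, 0, 0, 0, 0], [0, 0, 0.073, 0, 0, 0, 0], [0, 0, 0, 0, 0, 0, 0.4], [0, 0, 0, 0, 0, 0, 0.6], [0, 0, 0, 0, 0, 0, 0.6], [0, 0, 0, 0, 0, 0, 0.6], [0, 0, 0, 0, 0, 0, 0.6]]]}}

```text
time: 24.08
ee_pos: [0.5264, 0.1195, 0.0772]
ee_rot: [0.001, -0.115, 0.993, -0.0]
force: [0.4, -1.4, 6.5]
gripper_width: 0.0439
grasp_force: 26.0
```

Run:
```python
from h import *
s=env.state();print(s["ee_pos"],s["force"],s["gripper_width"],s["grasp_force"])
p,d=eyes.capture("side");cv2.imwrite("pics/s3.png",cv2.resize(p[100:384,130:430,::-1],None,fx=2,fy=2,interpolation=2))
# lens: refine
for n in("side","top"):
    z=np.load(n+"0.npz");W=cloud(n,z['p'],z['d']).reshape(-1,3)
    W=W[np.isfinite(W[:,0])];W=W[(np.hypot(W[:,0]-.65,W[:,1]+.43)<.12)&(W[:,2]>.1)]
    a=np.radians(-41.2);X=np.array([np.cos(a),np.sin(a)]);Y=np.array([-X[1],X[0]])
    c=np.c_[W[:,:2]@X,W[:,:2]@Y,W[:,2]]
    f=np.percentile(c[:,0],1);print(n,"front",f,c[:,0].min(),"axis lateral body",c[:,1].min(),c[:,1].max())
    L=c[c[:,0]<f+.02];print("  barrel y",L[:,1].min(),L[:,1].max(),"z",L[:,2].min(),L[:,2].max(),len(L))
    print("  body x>f+.06 y",c[c[:,0]>f+.06][:,1].min(),c[c[:,0]>f+.06][:,1].max(),"ztop",np.percentile(c[:,2],99.5), "xmax",c[:,0].max())
```

```text
[0.52638751 0.1194795  0.07722021] [ 0.39546836 -1.3560247   6.53241042] 0.04394368691416421 25.963454246520996
side front 0.7172507647955528 0.7164360038438554 axis lateral body 0.045793318619393175 0.159763981176722
  barrel y 0.07044668193518207 0.12838738017124846 z 0.14869695750617495 0.206776488935212 454
  body x>f+.06 y 0.045793318619393175 0.15711338620199908 ztop 0.23283496171910353 xmax 0.8216693965839538
top front 0.7131768191705782 0.711707660765159 axis lateral body 0.04839489598619221 0.16155830569844354
  barrel y 0.07140887777813548 0.13591985138286597 z 0.14428411278407294 0.20620896083893817 271
  body x>f+.06 y 0.04839489598619221 0.16124216232717087 ztop 0.23243225225180159 xmax 0.8134138845970801
```

View pics/s3.png

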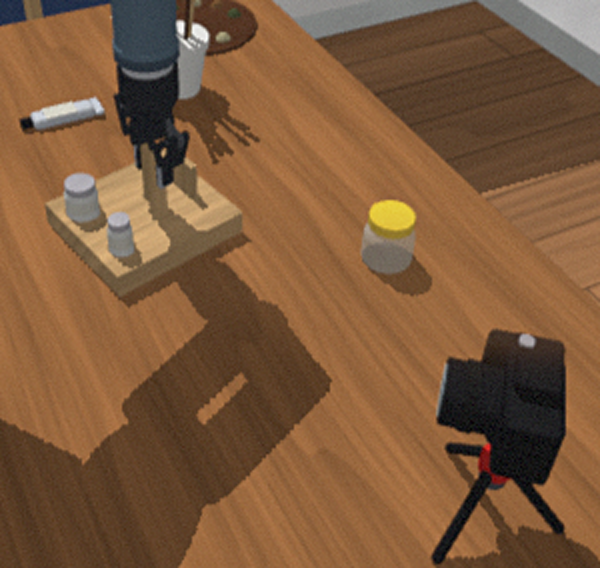

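The side view shows both pots seated, at (81,197) and (120,235), and the fingers on the edges of the tall board at (155,175). The short board is untouched.

{"api": "play_rows", "payload": {"motion": [[[0, 0, 0, 0, 0, 0, 0.6], [0, 0, 0, 0, 0, 0, 0.6], [0, 0, -0.05, 0, 0, 0, 0.6], [0, 0, -0.09, 0, 0, 0, 0.6], [0, 0, -0.1, 0, 0, 0, 0.6], [0, 0, -0.1, 0, 0, 0, 0.6], [0, 0, -0.07, 0, 0, 0, 0.6], [0, 0, 0, 0, 0, 1, 0.6], [0, 0, 0, 0, 0, 1, 0.6], [0, 0, 0, 0, 0, 1, 0.6], [0, 0, 0, 0, 0, 1, 0.6], [0, 0, 0, 0, 0, 1, 0.6], [0, 0, 0, 0, 0, 1, 0.6], [0, 0, 0, 0, 0, 0.8, 0.6], [0, 0, 0, 0, 0, 0, 0.6]]], "grip_force": 40}}

```text
time: 26.0
ee_pos: [0.5253, 0.1197, 0.1996]
ee_rot: [-0.0, 0.351, 0.936, 0.0]
force: [-0.3, 0.1, -0.4]
gripper_width: 0.0433
grasp_force: 41.1
```

Run:
```python
from h import *
plan(.4884,-.2907,.178,48.8);s=env.state();print(s["joint_pos"],s["gripper_width"],s["grasp_force"])
```

```text
t 26.0 at [0.5253 0.1197 0.1996] yaw 48.87 turn total/8 0.008 then shift total [-0.8086 -1.1103  0.072 ] min rows 6.877230534734344
[ 1.68726096e-02  2.62074427e-01  1.61050565e+00  1.04999419e-04
  1.26897828e+00 -8.36051507e-01] 0.04327899907894571 41.10836863517761
```

{"api": "play_rows", "payload": {"motion": [[[-0.04, -0.055, 0, 0, 0, 0, 0.6], [-0.0809, -0.111, 0, 0, 0, 0, 0.6], [-0.0809, -0.111, 0, 0, 0, 0, 0.6], [-0.0809, -0.111, 0, 0, 0, 0, 0.6], [-0.0809, -0.111, 0, 0, 0, 0, 0.6], [-0.0809, -0.111, 0, 0, 0, 0, 0.6], [-0.0809, -0.111, 0, 0, 0, 0, 0.6], [-0.0809, -0.111, 0, 0, 0, 0, 0.6], [-0.0809, -0.111, 0, 0, 0, 0, 0.6], [-0.0809, -0.111, 0.036, 0, 0, 0, 0.6], [-0.04, -0.055, 0.036, 0, 0, 0, 0.6], [0, 0, 0, 0, 0, 0, 0.6], [0, 0, 0, 0, 0, 0, 0.6], [0, 0, 0, 0, 0, 0, 0.6], [0, 0, 0, 0, 0, 0, 0.6]]]}}

```text
time: 27.88
ee_pos: [0.4892, -0.2895, 0.1779]
ee_rot: [0.0, 0.351, 0.936, -0.0]
force: [-0.2, -0.2, -1.1]
gripper_width: 0.0438
grasp_force: 41.1
```

Run:
```python
from h import *
plan(.4884,-.2907,.178,48.8);s=env.state();print(abs(s["qd"]).max(),s["gripper_width"],s["grasp_force"])
p,d=eyes.capture("side");cv2.imwrite("pics/s4.png",cv2.resize(p[100:384,130:430,::-1],None,fx=2,fy=2,interpolation=2))
X=np.array([.7524,-.6587]);Y=np.array([.6587,.7524])
for n in("side","top"):
    if n=="top": p,d=eyes.capture(n)
    W=cloud(n,p,d).reshape(-1,3);q=s["ee_pos"];c=np.c_[(W[:,:2]-q[:2])@X,(W[:,:2]-q[:2])@Y,W[:,2]]
    m=(abs(c[:,0])<.03)&(abs(c[:,1])<.04)&(c[:,2]>.08)&(c[:,2]<.17)
    print(n,m.sum(),c[m].min(0) if m.any() else 0,c[m].max(0) if m.any() else 0)
    for lo in(.1,.12,.14,.155):
        k=m&(c[:,2]>lo)&(c[:,2]<lo+.015);print(lo,k.sum(),np.median(c[k],0) if k.any() else 0)
    # pots, short board
    for h in((.431,.1457),(.4525,.0545)):
        k=(np.hypot(W[:,0]-h[0],W[:,1]-h[1])<.03)&(W[:,2]>.076)&(W[:,2]<.1);print(k.sum(),W[k].mean(0))
```

```text
t 27.875 at [ 0.4892 -0.2895  0.1779] yaw 48.89 turn total/8 0.011 then shift total [-0.0006 -0.0047 -0.0003] min rows 0.02381260757696703
0.004439006670965504 0.04375187248440637 41.10764980316162
side 156 [-0.00468317 -0.02474929  0.11183505] [0.00670309 0.02117232 0.16994105]
0.1 9 [ 0.00402266 -0.02151328  0.11384323]
0.12 44 [ 0.0039101  -0.02157277  0.12805425]
0.14 37 [ 0.00310977 -0.02120154  0.14702313]
0.155 39 [ 0.00288472 -0.02198448  0.16196137]
135 [0.43115569 0.14161655 0.0816262 ]
82 [0.45272291 0.05051375 0.08137705]
top 31 [-0.0080765   0.00013717  0.10909886] [0.00030333 0.02080851 0.16571248]
0.1 3 [-0.00666662  0.01556175  0.11215729]
0.12 11 [-0.00718779  0.01333947  0.12697053]
0.14 7 [-0.00761005  0.01254817  0.14673922]
0.155 6 [-0.00755811  0.0098321   0.16161076]
133 [0.42899567 0.14574871 0.08160423]
63 [0.45058143 0.05476629 0.0810883 ]
```

View pics/s4.png

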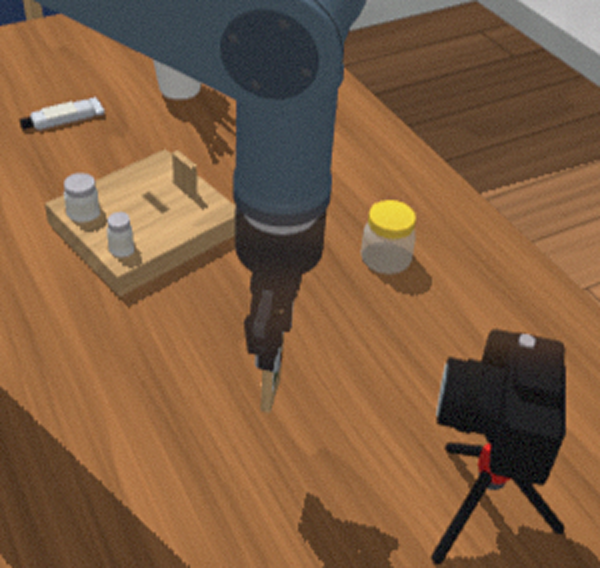

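The board is held upright and clear of everything at (270,370), edge-on to this view and facing the lens at (445,395). Its underside reads 0.111 m, as expected, and the pots and short board are in place. Handing in.

```bash
python3 -c "
from station import workorder
print(workorder.sign_off())"
```

```text
the job is handed in; nothing more can be done
None
```

I handed the job in at about 28 s of the 72 s allowed: both pots stand on the bottom of their holes, and the taller board is held upright in the gripper about 15 cm in front of the lens, though the sign-off gave no verdict.

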